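# Pack out and clamp a mould in the toggle frame

### The arm

A 7-joint arm with a two-finger parallel gripper is mounted at the origin on a cart in front of the work surface, level with it; the furniture and walls round the work are solid. World frame = base frame: x ahead of the robot, y to its left, z up, the work surface at z = 0. Lengths are in m, angles in rad, forces in N, time in s.
With the tool pointing down it reaches from about 0.425 to 0.95 m from the base axis. Payload 16.7 kg.
Tool frame: the origin (TCP) lies at the centre of the arm's flange, where the gripper is bolted on; the fingertips stand 199 mm ahead of it and the grasp point (between the pads) lies 180 mm ahead of it; z points along the fingers, y is the direction in which the jaws open and shut (so a half turn about z gives the same grasp; the last joint's range is limited). The gripper opens to 94 mm and grips with 3 to 60 N. Pads are 16 mm wide; open, the fingers measure 119 mm over their backs; the gripper's body (75 mm by 177 mm) begins 78 mm behind the grasp point.
Start: joints at [-1.349, 0.426, 0.074, 1.606, -0.034, 1.111, -0.067], TCP at [0.245, 0.629, 0.405] pointing down, gripper open.
Joint ranges: [-2.85, 2.85], [-0.5, 2.14], [-1.23, 1.37], [0.21, 2.46], [-1.02, 4.16], [0.16, 2.05], [-2.73, 2.73]. Speed limits (rad/s): [1.89, 1.89, 2.39, 2.39, 3.01, 3.01, 3.01].

### API

Orientations are given as [roll, pitch, yaw] about the fixed x, y, z axes, in that order (R = Rz(yaw) Ry(pitch) Rx(roll)).
In Python, from rig import manip gives the robot as it stands.
- The arm moves only by the tool jog_arm, never from a script. Its argument "targets" is a list of rows, each a list of 7 numbers: the closure, from 0 (fully open) to 1 (shut), then the shift along the tool's x, y, z in mm, then the turn, a rotation vector about the tool's x, y, z in degrees. A call has 1 to 5 rows; each row is the pose to reach, as a shift and turn from the pose commanded when the call began, along the tool's axes at that moment; what a row does not reach only later rows make up. A row lasts 1/8 s, in which the tool goes at most 62.5 mm and 10.7 degrees, less where a joint would pass 70% of its speed; a pose out of reach is approached as far as the arm can. A call with a gripper value outside its range is refused whole. The fingers move at their own pace and stop on an object; the grip force is fixed at half the most. Time passes only in rows, so rows that repeat a pose let the fingers close. It gives the time, the measured TCP pose, the force and the opening at its end, in the units of the state.
- manip.get_obs(): the state, without advancing time (a new reading comes with each control period).
- manip.grab_frame(name): name is "scene" or "top" or "wrist"; returns the picture (420x560x3 uint8, red, green, blue); there is no depth.
- manip.calibration(name): a dict with "mtx" (3x3 intrinsics, pixels), "distortion" ([k1, k2, p1, p2, k3] as OpenCV has them; the pictures are not rectified), "xyz" and "orientation" of the camera in the world; the wrist camera has in their place "mount" (4x4, takes a point from camera to tool coordinates, whose origin is the TCP and whose axes are the flange's). Camera axes: x right, y down, z forward; pixel columns grow to the right and rows downward; lengths in m; the calibration is good to about 2 mm. A picture is of the moment at which its call begins: read the wrist's pose just before it. calibration takes no time and is no camera call.
- manip.close_job(): hands the job in, once; it reports no verdict.
Trained networks look in the newest picture that a camera, given by its name, has taken for a name from the list of things; names that differ only in an ending like _2 or _b are one class to them, and where a whole thing is asked for, a point or a joint stands for the part that bears it (a point fixed in the world has none). Each returns a list of dicts, best first, with "conf" (0 to 1); they miss things now and then, are a little off and sometimes report something else, mostly with a low value. They report only what shows in the picture. A call takes as long as a camera call. They do not tell look-alikes from the thing itself.
- manip.spot_in(camera, thing): "rect" ([left, top, right, bottom] in pixels, round what is visible of it).
- manip.outline_of(camera, thing): "pixels" (420x560 bool, what is visible of it) and "rect" ([left, top, right, bottom] in pixels, round what is visible of it).
- manip.tip_of(camera, thing): "centre" ([column, row] in pixels: a listed point, or the origin of a listed thing).
The state is a dict: "t": time; "qpos": joint angles; "joint_vel": joint speeds; "tau": joint torques, N m; "eef_pos": TCP position; "eef_rot": TCP orientation; "force": force on the tool from outside, world axes, zero at the start; "torque": the same for the moment, N m; "gripper_width": finger opening in m.
Only numpy, scipy, OpenCV 4.12 (cv2) and the standard library are available. Lean on these libraries where they do the work, as an engineer would, in place of code of your own. Each camera call takes 0.05 s, during which the arm holds its last target.

### The job

Clamp the plaster mould in the toggle frame: feel or look how wide the gap between the mould and the plunger pad is, and lay the longest of the four wooden packing blocks that goes in there flat on the bed, straight along its middle. Then throw the lever right over to its stop, so that the sprung pad presses on the block. Keep the other blocks out of the frame, and leave the beaker, the can and the small sprig mould standing where they are.

Things in the scene. Friction and masses are not known exactly. Their poses are not given: they have to be found in the camera images.
- frame: Clamping frame fixed to the bench: aluminium bed 84 mm wide (frame x), y = -88 to +174 mm, top at z = 12. Origin on the bench top under the drawn-back pad's face; x across, y along the bed from pad to mould, z up. Grey cheeks, 42 mm wide, at y = -73 to -27, 62 mm high, carry the lever. The mould's flat face stands square across the bed at y = 64 to 119 mm, set anew each time.
- bed (a point): Fixed point on the bed's top, on its centre line at frame y = 64 mm. Beyond it stands the fixed plaster mould (56 mm wide, 40 thick, top 67 mm over the bench) with its back plate. Where its face stands (0 to 55 mm beyond this point) is not reported: look or feel for it. Mould and pad stand a 5 N touch.
- pad_face (a point): Centre of the face of the round rubber pad (32 mm across) on the end of the plunger, 32 mm above the bench, at frame y = 0 when the lever is open; looks along frame +y.
- lever_knob (a point): Centre of the black ball knob (28 mm across) on the lever, 95 mm from the hinge. The hinge runs along frame x at frame y = -50, z = 50 mm. The lever is a steel bar 12 mm thick.
- lever (a joint): Lever angle, rad: 0 open, leaning 0.35 rad from upright away from the mould; grows as it swings towards the mould, to its stop at 1.0 (leaning 0.65 rad towards it). Drives the plunger 20 mm forward per rad. A stiff cam: it stays where it is left, also under the pad's load. Throwing it takes 5 to 10 N at the knob.
- pad (a joint): How far the sprung pad is pushed back into the plunger, in m: 0 when nothing presses on it, up to 0.024. The spring starts at 9 N and reaches 16 N.
- block_60: Plain light-wood packing block 60 mm long, 40 mm wide, 36 mm high, one of four alike but for length (60, 75, 90, 105 mm); 90 g nominal. Origin at the centre of its underside; y along its length, z up.
- block_75: Plain light-wood packing block 75 mm long, 40 mm wide, 36 mm high, one of four alike but for length (60, 75, 90, 105 mm); 112 g nominal. Origin at the centre of its underside; y along its length, z up.
- block_90: Plain light-wood packing block 90 mm long, 40 mm wide, 36 mm high, one of four alike but for length (60, 75, 90, 105 mm); 135 g nominal. Origin at the centre of its underside; y along its length, z up.
- block_105: Plain light-wood packing block 105 mm long, 40 mm wide, 36 mm high, one of four alike but for length (60, 75, 90, 105 mm); 158 g nominal. Origin at the centre of its underside; y along its length, z up.
- mould_clamp: Green screw vice fixed to the bench, no part of the job, but an obstacle between the blocks and the frame: 312 mm long (x), 160 mm wide, 118 mm high; its spindle with a cross bar (about 120 mm long, up to 118 mm high) ends 160 mm nearer the robot than its origin, which is under its middle on the bench top.
- beaker_slip: White beaker, 71 mm wide, 96 mm high, loose bystander; origin at the centre of its underside.
- can_empty: Empty metal can, 75 mm wide, 97 mm high, loose bystander; origin at the centre of its underside.
- sprig_mould_1: Small plaster sprig mould with a flower, 50 x 62 x 26 mm, loose bystander; origin at the centre of its underside.
Things that resemble listed ones, but are neither listed nor needed, are in the scene too. Leave any turquoise look-alike of the block_75 alone.

How it is judged:
By the outcome, as a careful person would: the job done as asked, in the order asked, and still so for the second after the job is handed in, with the robot touching nothing.
It also fails if it takes over 64 s, if anything falls off the work surface, if the arm or the gripper's body presses on something with over 40 N, if the wrist force passes 120 N, or if a joint passes its speed limit or range.

## Working session

There is one attempt and no reset: what is moved stays moved. The work goes in short steps, Python scripts to look and compute and a tool call to move; the robot and the scene stay as the last step left them, time stands still between calls to the robot, and variables do not carry over. Pictures are saved under pics/ and viewed, and the job is handed in when it is done.

Besides the shell and the picture viewer there is one more tool, called after "Emit:" by a JSON object that holds its "name" and its "arguments", one argument or row to a line. jog_arm: Moves the arm, as the interface text tells. Its arguments: {"type":"object","properties":{"targets":{"type":"array","items":{"type":"array","items":{"type":"number"}}}},"required":["targets"]}

```bash
mkdir -p pics; ls; python3 - <<'E'
from rig import manip
import cv2
for n in ["scene","top","wrist"]:
    im=manip.grab_frame(n); cv2.imwrite(f"pics/{n}0.png",im[:,:,::-1])
    c=manip.calibration(n); print(n,c)
print(manip.get_obs())
E
```

```text
pics
scene {'mtx': array([[528.99700033,   0.        , 288.40910645],
       [  0.        , 528.99700033, 208.8366993 ],
       [  0.        ,   0.        ,   1.        ]]), 'distortion': array([-0.11832678,  0.        ,  0.        ,  0.        ,  0.        ]), 'xyz': array([-0.29713102, -0.94508128,  0.91909274]), 'orientation': array([-2.20089912,  0.00464527, -0.90517925])}
top {'mtx': array([[416.73860445,   0.        , 277.56593004],
       [  0.        , 416.73860445, 212.17537949],
       [  0.        ,   0.        ,   1.        ]]), 'distortion': array([0.0176164, 0.       , 0.       , 0.       , 0.       ]), 'xyz': array([ 0.46644582, -0.24260269,  1.20281328]), 'orientation': array([-3.04044982, -0.01264136, -1.57939001])}
wrist {'mtx': array([[353.10597816,   0.        , 282.36097242],
       [  0.        , 353.10597816, 205.33102401],
       [  0.        ,   0.        ,   1.        ]]), 'distortion': array([-0.02017282,  0.        ,  0.        ,  0.        ,  0.        ]), 'mount': array([[-1.52317944e-03, -9.58149618e-01, -2.86263846e-01,
         8.33893704e-02],
      
[... 219 characters left out ...]
00,
         1.00000000e+00]])}
{'t': 0.15, 'qpos': array([-1.34951639,  0.42659404,  0.07388817,  1.60645071, -0.034109  ,
        1.11082974, -0.06706772]), 'joint_vel': array([ 0.00077084, -0.00187648,  0.00051764, -0.00233858,  0.00123507,
       -0.0005916 , -0.00056094]), 'tau': array([ 4.24750673e-03, -9.36283135e+01,  3.66983615e+00, -4.54418778e+01,
       -4.85852093e-02,  1.79641193e-02,  1.44522974e-04]), 'eef_pos': array([0.2445542 , 0.62898394, 0.40413764]), 'eef_rot': array([-3.14057343e+00,  7.09925822e-05,  2.77078020e+00]), 'force': array([ 0.51086126,  0.27929394, -0.09055089]), 'torque': array([-0.00029017,  0.01266626, -0.00126538]), 'gripper_width': 0.09396091451544232}
```

View pics/scene0.png

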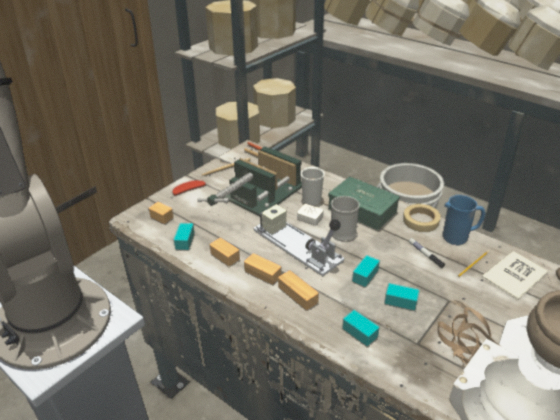

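View pics/top0.png

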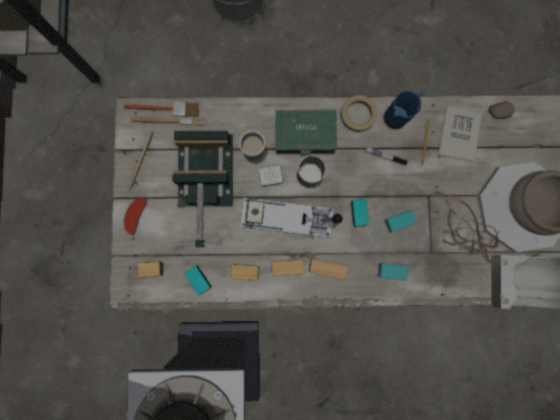

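View pics/wrist0.png

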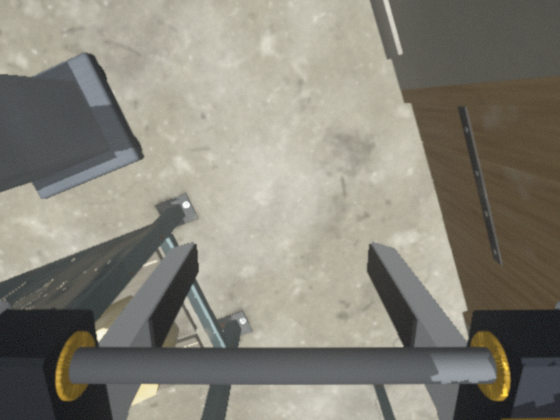

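The top view shows four orange-wood blocks at about (149,269), (244,272), (288,268) and (329,268). The turquoise look-alikes are to be left alone. The frame is at about (288,217), with the mould at its left end (255,212) and the knob at (337,218).

```bash
cat > h.py <<'E'
import numpy as np, cv2
from scipy.spatial.transform import Rotation as R
from rig import manip
def cam(n,obs=None):
    c=manip.calibration(n)
    if n=="wrist":
        o=obs or manip.get_obs()
        T=np.eye(4);T[:3,:3]=R.from_euler('xyz',o['eef_rot']).as_matrix();T[:3,3]=o['eef_pos']
        M=T@c['mount']; return c['mtx'],c['distortion'],M[:3,:3],M[:3,3]
    return c['mtx'],c['distortion'],R.from_euler('xyz',c['orientation']).as_matrix(),np.array(c['xyz'])
def p2w(C,px,z):
    K,D,Rm,t=C
    u=cv2.undistortPoints(np.array(px,float).reshape(-1,1,2),K,D).reshape(-1,2)
    d=np.c_[u,np.ones(len(u))]@Rm.T
    return t+d*((z-t[2])/d[:,2])[:,None]
def w2p(C,P):
    K,D,Rm,t=C
    Pc=(np.array(P,float).reshape(-1,3)-t)@Rm
    return cv2.projectPoints(Pc.reshape(-1,1,3),np.zeros(3),np.zeros(3),K,D)[0].reshape(-1,2)
E
python3 - <<'E'
from h import *
top=cv2.imread('pics/top0.png');C=cam('top')
print(p2w(C,[[149,269],[244,272],[288,268],[329,268]],0.036))
hsv=cv2.cvtColor(top,cv2.COLOR_BGR2HSV)
m=cv2.inRange(hsv,(8,110,90),(25,255,255)); m[:250]=0
n,l,s,c=cv2.connectedComponentsWithStats(m)
for i in range(1,n):
    if s[i,4]>60:
        q=np.argwhere(l==i)[:,::-1]; w=p2w(C,q,0.036)[:,:2].astype(np.float32)
        print(s[i],cv2.minAreaRect(w))
print('knob',p2w(C,[[337,218]],0.139), 'bedcorners?')
cv2.imwrite('pics/c1.png',cv2.resize(top[180:250,220:350],None,fx=6,fy=6,interpolation=cv2.INTER_CUBIC))
sc=cv2.imread('pics/scene0.png')
cv2.imwrite('pics/c2.png',cv2.resize(sc[190:290,240:370],None,fx=6,fy=6,interpolation=cv2.INTER_CUBIC))
E
```

```text
[[ 0.42970424  0.097839    0.036     ]
 [ 0.41886569 -0.16395796  0.036     ]
 [ 0.42873237 -0.28600571  0.036     ]
 [ 0.42774616 -0.39999543  0.036     ]]
[139 263  21  13 163] ((0.4285486340522766, 0.0973309725522995), (0.03032071143388748, 0.055992934852838516), 5.091399192810059)
[233 265  25  14 182] ((0.4205189347267151, -0.1656070202589035), (0.06802583485841751, 0.03147849813103676), 83.18489074707031)
knob [[ 0.55816246 -0.40937244  0.139     ]] bedcorners?
```

View pics/c1.png

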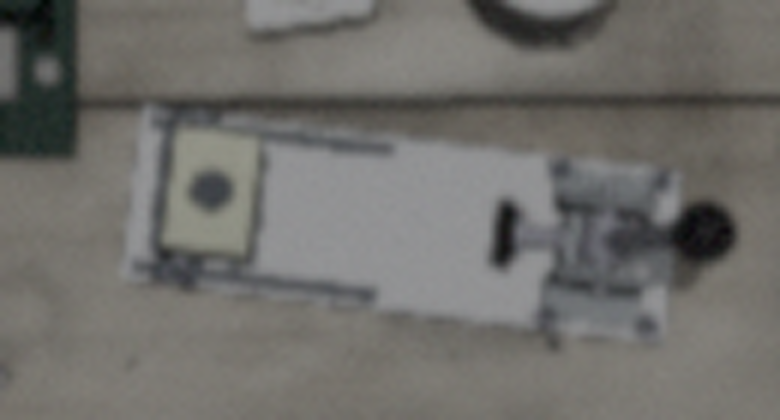

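View pics/c2.png

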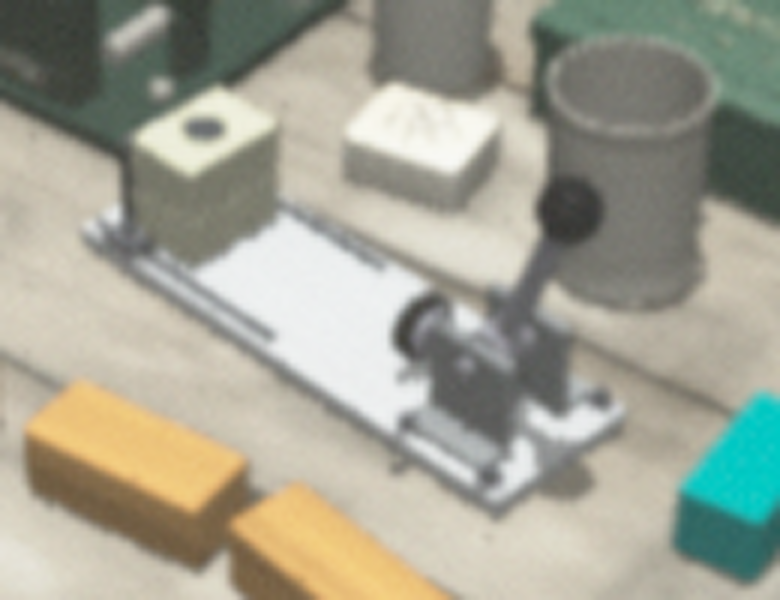

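```bash
cat >> h.py <<'E'
def crop2px(uv,x0,y0,s): 
    uv=np.array(uv,float); return np.c_[(uv[:,0]+.5)/s-.5+x0,(uv[:,1]+.5)/s-.5+y0]
def frame(C,px):
    # px bed corners at z=.012: (x=+42?) order: far-left(mould end,+X world), near-left, far-right, near-right
    w=p2w(C,px,0.012)[:,:2]; return w
E
python3 - <<'E'
from h import *
C=cam('top')
px=crop2px([[147,104],[125,280],[680,172],[660,340]],220,180,6)
w=p2w(C,px,.012)[:,:2];print(w)
print('widths',np.linalg.norm(w[0]-w[1]),np.linalg.norm(w[2]-w[3]),'len',np.linalg.norm(w[0]-w[2]),np.linalg.norm(w[1]-w[3]))
# rigid fit: frame y -> mould end; x = y cross z... x axis: y×z
Lf=np.array([[1,174],[-1,174],[1,-88],[-1,-88]],float)*[42,1]/1000
best=None
for sgn in (1,-1):
    L=Lf*[sgn,1]
    a=L-L.mean(0);b=w-w.mean(0)
    U,S,V=np.linalg.svd(a.T@b); Rm=V.T@U.T
    if np.linalg.det(Rm)<0: continue
    t=w.mean(0)-Rm@L.mean(0); print(sgn,'yaw',np.arctan2(Rm[1,0],Rm[0,0]),'t',t,'res',(L@Rm.T+t-w)*1000)
    # mould top face edges right: crop (265,133),(248,262) z=.067 ; pad front (492,235) z .032
    q=p2w(C,crop2px([[265,133],[248,262],[168,122],[158,252]],220,180,6),.067)[:,:2]
    print('mould',((q-t)@Rm)*1000)
    k=p2w(C,crop2px([[704,230]],220,180,6),.139)[:,:2];print('knob',((k-t)@Rm)*1000)
    k=p2w(C,crop2px([[492,235]],220,180,6),.04)[:,:2];print('pad',((k-t)@Rm)*1000)
E
```

```text
[[ 0.63204631 -0.16264853]
 [ 0.54751003 -0.15213683]
 [ 0.59737025 -0.41816046]
 [ 0.51690403 -0.40683598]]
widths 0.08518731861325723 0.0812591996453391 len 0.257854174949143 0.2565314448927727
1 yaw -0.12766512107781297 t [ 0.56798295 -0.32759551] res [[-0.2517193   2.28960389]
 [ 0.96816823  2.47266792]
 [ 1.0668609  -2.06627577]
 [-1.78330983 -2.69599604]]
mould [[ 28.65039007 111.88746065]
 [-31.00305192 112.34078824]
 [ 28.34139635 156.5448685 ]
 [-31.37483441 153.54374952]]
knob [[  0.8589578  -82.12678909]]
pad [[-2.90487815  1.77695782]]
```

Measured in frame coordinates, the mould face is at about y = 112 mm, so the 105 mm block should fit. It is the rightmost orange block, at (329,268) in the top view. I'll move over there and confirm with the wrist camera.

```bash
cat >> h.py <<'E'
def plan(wps):
    """wps: (x,y,z,yaw) TCP ; prints rows from current pose (tool down)"""
    o=manip.get_obs(); Rm=R.from_euler('xyz',o['eef_rot'])
    for x,y,z,yaw in wps:
        d=Rm.inv().apply(np.array([x,y,z])-o['eef_pos'])*1000
        rv=(Rm.inv()*R.from_euler('xyz',[np.pi,0,yaw])).as_rotvec(degrees=True)
        print(np.round(d,1),np.round(rv,1))
E
python3 - <<'E'
from h import *
plan([(0.30,.57,.41,2.6),(.355,.51,.42,2.42),(.40,.45,.42,2.24),(.45,.40,.42,2.06),(.48,.35,.42,1.9)])
E
```

```text
[-73.1 -34.9  -5.8] [-0.1  0.   9.8]
[-146.1  -70.9  -15.8] [-0.1  0.  20.1]
[-209.7 -110.5  -15.7] [-0.1  0.  30.4]
[-274.5 -139.   -15.7] [-0.1  0.  40.7]
[-320.5 -174.7  -15.7] [-0.1  0.  49.9]
```

Emit:
{"name": "jog_arm", "arguments": {
  "targets": [
    [0, -50, -25, -6, 0, 0, 9.5],
    [0, -105, -50, -16, 0, 0, 19],
    [0, -160, -75, -16, 0, 0, 28],
    [0, -215, -100, -16, 0, 0, 38],
    [0, -270, -125, -16, 0, 0, 47]
  ]
}}

```text
t: 0.78
eef_pos: [0.452, 0.4131, 0.4207]
eef_rot: [-3.142, -0.0, 1.945]
force: [0.7, 0.0, -0.4]
gripper_width: 0.0941
```

```bash
python3 - <<'E'
from h import *
plan([(.50,.30,.42,1.75),(.52,.24,.42,1.65),(.53,.18,.42,1.57),(.53,.12,.42,1.57),(.53,.06,.42,1.57)])
E
```

```text
[-122.8    3.3    0.7] [-0.  -0.  11.2]
[-186.    -0.     0.7] [-0.  -0.  16.9]
[-245.5  -12.6    0.7] [-0.  -0.  21.5]
[-301.3  -34.6    0.7] [-0.  -0.  21.5]
[-357.2  -56.5    0.7] [-0.  -0.  21.5]
```

Emit:
{"name": "jog_arm", "arguments": {
  "targets": [
    [0, -60, 0, 0, 0, 0, 6],
    [0, -120, -3, 0, 0, 0, 11],
    [0, -180, -5, 0, 0, 0, 17],
    [0, -240, -13, 0, 0, 0, 21.5],
    [0, -300, -35, 0, 0, 0, 21.5]
  ]
}}

```text
t: 1.4
eef_pos: [0.5299, 0.1227, 0.4206]
eef_rot: [3.141, 0.0, 1.574]
force: [0.1, 1.0, 0.5]
gripper_width: 0.0941
```

```bash
python3 - <<'E'
from h import *
plan([(.53,.05,.42,1.57),(.52,-.01,.40,1.57),(.51,-.07,.38,1.57),(.50,-.13,.37,1.57),(.5,-.19,.36,1.57),(.5,-.25,.36,1.57)])
E
```

```text
[-72.7  -0.2   0.6] [0.  0.  0.2]
[-132.6  -10.3   20.6] [0.  0.  0.2]
[-192.6  -20.5   40.6] [0.  0.  0.2]
[-252.6  -30.7   50.7] [0.  0.  0.2]
[-312.6  -30.9   60.7] [0.  0.  0.2]
[-372.6  -31.1   60.7] [0.  0.  0.2]
```

Emit:
{"name": "jog_arm", "arguments": {
  "targets": [
    [0, -60, 0, 0, 0, 0, 0],
    [0, -120, -8, 15, 0, 0, 0],
    [0, -180, -16, 25, 0, 0, 0],
    [0, -240, -24, 35, 0, 0, 0],
    [0, -300, -30, 35, 0, 0, 0]
  ]
}}

```text
t: 2.02
eef_pos: [0.5001, -0.1773, 0.3852]
eef_rot: [-3.141, -0.0, 1.576]
force: [0.7, 0.8, -0.1]
gripper_width: 0.0938
```

Emit:
{"name": "jog_arm", "arguments": {
  "targets": [
    [0, -60, 0, 0, 0, 0, 0],
    [0, -110, 0, 0, 0, 0, 0],
    [0, -110, 0, 0, 0, 0, 0],
    [0, -110, 0, 0, 0, 0, 0]
  ]
}}

```text
t: 2.52
eef_pos: [0.5013, -0.2853, 0.3854]
eef_rot: [-3.141, -0.0, 1.575]
force: [0.3, 1.1, 0.0]
gripper_width: 0.0938
```

```bash
python3 - <<'E'
from h import *
import pickle
o=manip.get_obs(); im=manip.grab_frame('wrist'); cv2.imwrite('pics/w1.png',im[:,:,::-1]); pickle.dump(o,open('w1.pkl','wb')); print(o['eef_pos'],o['eef_rot'])
E
```

```text
[ 0.50134842 -0.28527383  0.38535902] [-3.14094206e+00 -3.60769848e-04  1.57491725e+00]
```

View pics/w1.png

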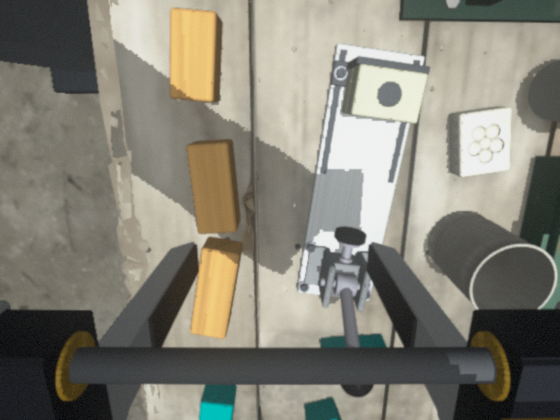

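The wrist picture shows the frame from (380,60) to (330,300). The mould's top front edge is near row 118, the pad is at (350,237), and the blocks are at (194,55), (213,187) and (215,288). I'll enlarge it to get the edges.

```bash
python3 - <<'E'
import cv2
im=cv2.imread('pics/w1.png')
cv2.imwrite('pics/c3.png',cv2.resize(im[35:310,285:440],None,fx=2.15,fy=2.15,interpolation=cv2.INTER_CUBIC))
cv2.imwrite('pics/c4.png',cv2.resize(im[130:350,170:260],None,fx=2.7,fy=2.7,interpolation=cv2.INTER_CUBIC))
E
```

```text
(no output)
```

View pics/c3.png

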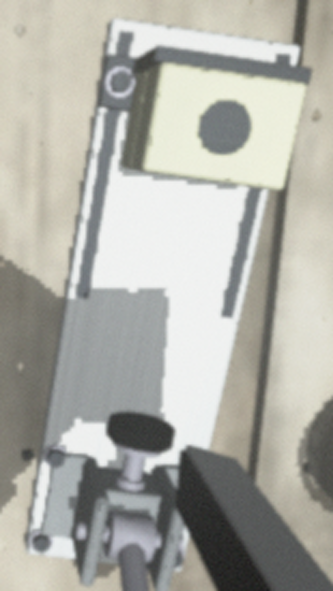

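View pics/c4.png

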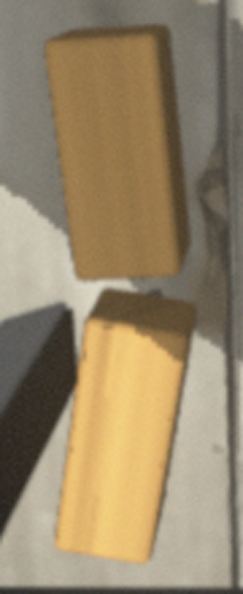

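```bash
cat > m.py <<'E'
from h import *
import pickle
o=pickle.load(open('w1.pkl','rb'));C=cam('wrist',o);print('cam',C[3])
w=p2w(C,crop2px([[113,20],[299,45],[30,548]],285,35,2.15),.012)[:,:2]
L=np.array([[-42,174],[42,174],[-42,-88]])/1000.
a=L-L.mean(0);b=w-w.mean(0);U,S,V=np.linalg.svd(a.T@b);Rm=V.T@U.T;t=w.mean(0)-Rm@L.mean(0)
print('bed lens',np.linalg.norm(w[0]-w[1]),np.linalg.norm(w[0]-w[2]),'yaw',np.arctan2(Rm[1,0],Rm[0,0]),'t',t,'res',((w-t)@Rm-L)*1000)
f=lambda q,z:((p2w(C,crop2px(q,285,35,2.15),z)[:,:2]-t)@Rm*1000).round(1)
print('mould top',f([[145,170],[283,188],[161,62],[303,82]],.067))
print('pad top rim',f([[140,412],[142,424]],.048), 'base', f([[125,168]],.012))
g=lambda q,z:p2w(C,crop2px(q,170,130,2.7),z)[:,:2]
for q in ([[48,41],[162,27],[78,279],[183,273]],[[83,318],[190,328],[57,548],[150,562]]):
    p=g(q,.036);print(p,'len',np.linalg.norm((p[0]+p[1]-p[2]-p[3])/2),'wid',np.linalg.norm(p[0]-p[1]),np.linalg.norm(p[2]-p[3]),'c',p.mean(0))
# 105 block bottom
print('bottom far edge',g([[105,290],[195,295]],.036))
E
python3 m.py
```

```text
cam [ 0.50080521 -0.20247937  0.36536003]
bed lens 0.0818334324185504 0.25636155925022674 yaw -0.12243173913339937 t [ 0.57133116 -0.32790355] res [[ 0.84295692 -2.0667512 ]
 [-1.32553745 -1.50519166]
 [ 0.48258053  3.57194285]]
mould top [[-27.1 112.6]
 [ 26.9 112.7]
 [-28.1 151.4]
 [ 25.5 151.4]]
pad top rim [[-6.8  9.4]
 [-4.9  3.9]] base [[-25.5 111.7]]
[[ 0.41296308 -0.24224529]
 [ 0.45236567 -0.23744307]
 [ 0.41763747 -0.32958292]
 [ 0.45655318 -0.32709943]] len 0.08860785004506334 wid 0.0396941396486206 0.03899486645239084 c [ 0.43487985 -0.28409268]
[[ 0.41848198 -0.3451774 ]
 [ 0.45842854 -0.34910309]
 [ 0.40126268 -0.44627688]
 [ 0.43873247 -0.45275465]] len 0.1040261167035657 wid 0.040138993177468066 0.03802560018055811 c [ 0.42922642 -0.398328  ]
bottom far edge [[ 0.42738142 -0.33390932]
 [ 0.46071233 -0.33579564]]
```

Both cameras put the mould face at about 112 mm, so the gap is about 112 mm. The wrist view measures the near blocks as 89 mm and 104 mm long. The orange block at wrist (215,288) / top (329,268) is therefore block_105, and it fits with about 7 mm to spare. Its centre is (0.429, -0.398). I'll grasp it there.

```bash
python3 - <<'E'
from h import *
plan([(.429,-.3985,.385,1.392),(.429,-.3985,.275,1.392),(.429,-.3985,.205,1.392)])
E
```

```text
[-113.5  -73.2    0.4] [-0.  -0.  10.6]
[-113.5  -73.1  110.4] [-0.  -0.  10.6]
[-113.6  -73.1  180.4] [-0.  -0.  10.6]
```

Emit:
{"name": "jog_arm", "arguments": {
  "targets": [
    [0, -45, -30, 0, 0, 0, 5],
    [0, -90, -60, 0, 0, 0, 10.6],
    [0, -113.5, -73, 40, 0, 0, 10.6],
    [0, -113.5, -73, 95, 0, 0, 10.6],
    [0, -113.5, -73, 110, 0, 0, 10.6]
  ]
}}

```text
t: 3.2
eef_pos: [0.4288, -0.3977, 0.2733]
eef_rot: [-3.138, -0.002, 1.392]
force: [0.7, -1.2, 0.9]
gripper_width: 0.094
```

```bash
python3 - <<'E'
from h import *
plan([(.429,-.3985,.205,1.392)])
o=manip.get_obs(); im=manip.grab_frame('wrist'); cv2.imwrite('pics/w2.png',im[:,:,::-1])
im=manip.grab_frame('top'); cv2.imwrite('pics/t2.png',im[:,:,::-1])
E
```

```text
[-0.9  0.6 68.3] [-0.2 -0.1 -0. ]
```

View pics/w2.png

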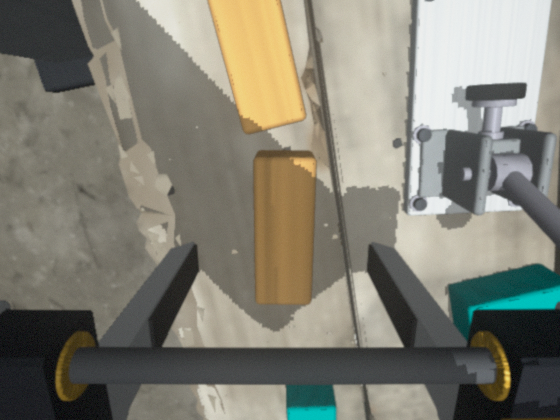

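The block is square between the fingers, spanning columns 254–314 and rows 152–303. The turquoise look-alikes are clear of the fingers. Going down.

Emit:
{"name": "jog_arm", "arguments": {
  "targets": [
    [0, -1, 0.5, 40, 0, 0, 0],
    [0, -1, 0.5, 60, 0, 0, 0],
    [0, -1, 0.5, 68, 0, 0, 0],
    [0, -1, 0.5, 68, 0, 0, 0],
    [0.5, -1, 0.5, 68, 0, 0, 0]
  ]
}}

```text
t: 3.92
eef_pos: [0.4294, -0.4008, 0.2087]
eef_rot: [3.14, 0.0, 1.39]
force: [0.0, -0.3, -0.8]
gripper_width: 0.0871
```

Emit:
{"name": "jog_arm", "arguments": {
  "targets": [
    [1, 0, 0, 0, 0, 0, 0],
    [1, 0, 0, 0, 0, 0, 0],
    [1, 0, 0, 0, 0, 0, 0],
    [1, 0, 0, 0, 0, 0, 0]
  ]
}}

```text
t: 4.42
eef_pos: [0.4292, -0.4005, 0.2077]
eef_rot: [-3.142, 0.0, 1.39]
force: [0.4, 0.2, -0.9]
gripper_width: 0.0476
```

Emit:
{"name": "jog_arm", "arguments": {
  "targets": [
    [1, 0, 0, 0, 0, 0, 0],
    [1, 0, 0, 0, 0, 0, 0],
    [1, 0, 0, 0, 0, 0, 0]
  ]
}}

```text
t: 4.8
eef_pos: [0.4291, -0.4005, 0.2077]
eef_rot: [-3.141, 0.0, 1.39]
force: [-0.2, 0.8, 0.4]
gripper_width: 0.0396
```

Emit:
{"name": "jog_arm", "arguments": {
  "targets": [
    [1, 0, 0, -30, 0, 0, 0],
    [1, 0, 0, -75, 0, 0, 0],
    [1, 0, 0, -110, 0, 0, 0],
    [1, 0, 0, -110, 0, 0, 0]
  ]
}}

```text
t: 5.3
eef_pos: [0.4295, -0.401, 0.3199]
eef_rot: [3.138, 0.001, 1.39]
force: [0.0, 0.7, -2.2]
gripper_width: 0.0396
```

```bash
python3 - <<'E'
from h import *
im=manip.grab_frame('wrist'); cv2.imwrite('pics/w3.png',im[:,:,::-1])
ya=-.125;t=np.array([.5697,-.3278]);Rm=np.array([[np.cos(ya),-np.sin(ya)],[np.sin(ya),np.cos(ya)]])
g=Rm@[0,.056]+t; print(g)
plan([(.50,-.33,.318,1.42),(*g,.318,np.pi/2+ya)])
E
```

```text
[ 0.57668179 -0.27223693]
[82.  56.8  0.5] [ 0.1  0.  -1.7]
[152.6 121.9   0.6] [ 0.1  0.  -3.2]
```

View pics/w3.png

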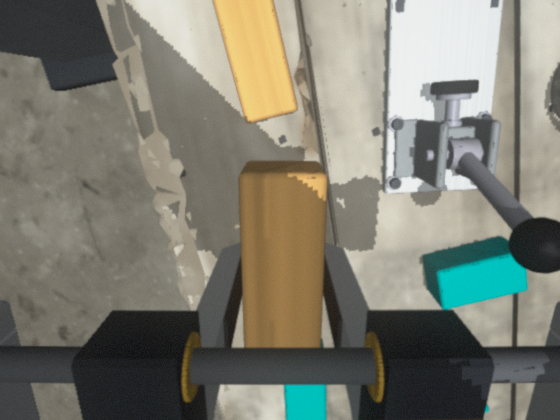

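The block is held square, with its front edge at row ~175. Now over the frame, swinging round the knob.

Emit:
{"name": "jog_arm", "arguments": {
  "targets": [
    [1, 55, 10, -15, 0, 0, 0],
    [1, 110, 30, -25, 0, 0, -2],
    [1, 140, 80, -25, 0, 0, -3.2],
    [1, 152, 122, -20, 0, 0, -3.2],
    [1, 152, 122, -20, 0, 0, -3.2]
  ]
}}

```text
t: 5.98
eef_pos: [0.5791, -0.2708, 0.3352]
eef_rot: [-3.139, 0.0, 1.45]
force: [-1.1, -0.2, -2.4]
gripper_width: 0.04
```

Emit:
{"name": "jog_arm", "arguments": {
  "targets": [
    [1, 0, 0, 0, 0, 0, 0],
    [1, 0, 0, 30, 0, 0, 0],
    [1, 0, 0, 40, 0, 0, 0],
    [1, 0, 0, 40, 0, 0, 0]
  ]
}}

```text
t: 6.48
eef_pos: [0.5758, -0.2732, 0.2974]
eef_rot: [-3.14, -0.0, 1.445]
force: [-0.0, -0.4, -1.6]
gripper_width: 0.0397
```

```bash
python3 - <<'E'
from h import *
import pickle
o=manip.get_obs();im=manip.grab_frame('wrist'); cv2.imwrite('pics/w4.png',im[:,:,::-1]);pickle.dump(o,open('w4.pkl','wb'))
im=manip.grab_frame('scene'); cv2.imwrite('pics/s4.png',cv2.resize(im[170:300,220:390,::-1],None,fx=4,fy=4))
im=manip.grab_frame('top'); cv2.imwrite('pics/t4.png',im[:,:,::-1])
print(o['eef_pos'],o['eef_rot'])
E
```

```text
[ 0.5757907  -0.27323537  0.29737747] [-3.14025551e+00 -1.34823675e-04  1.44502267e+00]
```

View pics/w4.png

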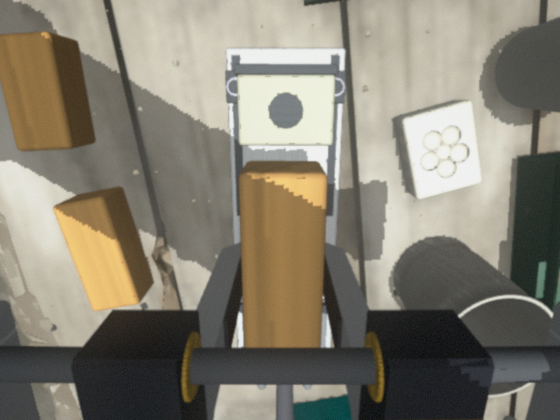

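View pics/s4.png

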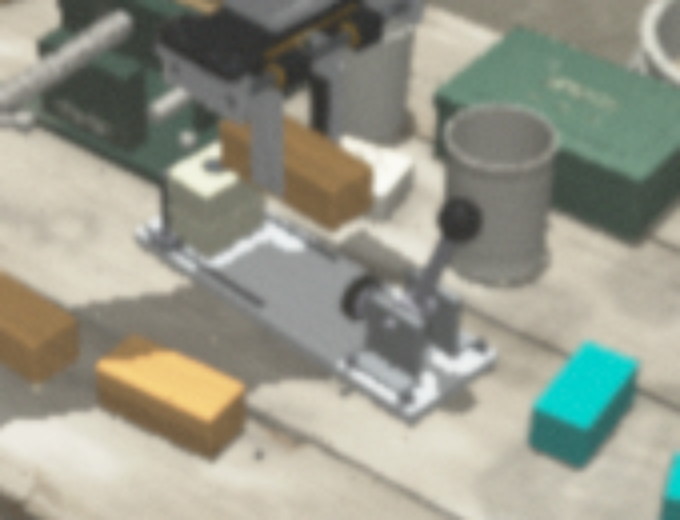

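The wrist view shows the block aligned with the bed, its front edge at row ~175 and the mould's front edge at row ~146. I'll enlarge it to measure the offset.

```bash
python3 - <<'E'
import cv2
im=cv2.imread('pics/w4.png')
cv2.imwrite('pics/c5.png',cv2.resize(im[40:190,215:355],None,fx=4,fy=4,interpolation=cv2.INTER_CUBIC))
E
```

```text
(no output)
```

View pics/c5.png

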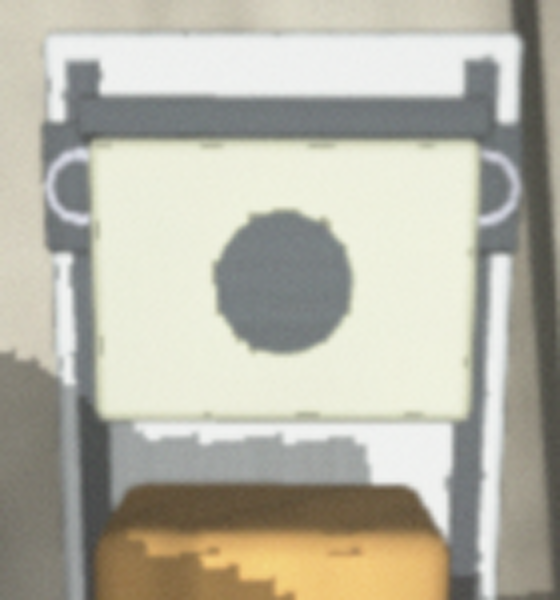

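```bash
cat > m4.py <<'E'
from h import *
import pickle
o=pickle.load(open('w4.pkl','rb'));C=cam('wrist',o)
ps=o['eef_rot'][2]; 
# local axes: along = tool x (toward mould), across = tool y
ex=np.array([np.cos(ps),np.sin(ps)]);ey=np.array([np.sin(ps),-np.cos(ps)])
def T(q,z):
    w=p2w(C,crop2px(q,215,40,4),z)[:,:2]-o['eef_pos'][:2]; return np.c_[w@ex,w@ey].round(4)*1000
zb=o['eef_pos'][2]-.2077
print('bed far',T([[45,37],[522,37]],.012))
print('bed sides near crop bottom',T([[70,560],[490,560]],.012))
print('mould front',T([[98,419],[470,416]],.067),'back',T([[90,142],[479,140]],.067))
print('block top front',T([[97,540],[450,540]],zb+.036),'front bottom edge',T([[125,487],[410,487]],zb))
E
python3 m4.py
```

```text
bed far [[117.3 -39.5]
 [117.2  43.5]]
bed sides near crop bottom [[ 24.4 -38.9]
 [ 24.3  41.7]]
mould front [[ 57.8 -25.8]
 [ 58.1  29.2]] back [[ 96.5 -25.6]
 [ 96.6  29. ]]
block top front [[ 51.6 -19.2]
 [ 51.6  19.3]] front bottom edge [[ 51.4 -19.8]
 [ 51.4  18.4]]
```

The bed's centre line is 1.7 mm to tool +y of the block. The block's front is about 6.5 mm short of the mould face. I'll shift +3 mm along and +1.7 mm across, then lower.

Emit:
{"name": "jog_arm", "arguments": {
  "targets": [
    [1, 3, 1.7, 20, 0, 0, 0],
    [1, 3, 1.7, 45, 0, 0, 0],
    [1, 3, 1.7, 60, 0, 0, 0],
    [1, 3, 1.7, 60, 0, 0, 0],
    [1, 3, 1.7, 60, 0, 0, 0]
  ]
}}

```text
t: 7.25
eef_pos: [0.5787, -0.2704, 0.2382]
eef_rot: [3.141, 0.0, 1.446]
force: [0.0, -0.1, -0.5]
gripper_width: 0.0399
```

```bash
python3 - <<'E'
from h import *
import pickle
o=manip.get_obs();im=manip.grab_frame('wrist'); cv2.imwrite('pics/w5.png',cv2.resize(im[40:190,215:355,::-1],None,fx=4,fy=4,interpolation=cv2.INTER_CUBIC));pickle.dump(o,open('w5.pkl','wb'))
im=manip.grab_frame('scene'); cv2.imwrite('pics/s5.png',cv2.resize(im[190:290,240:360,::-1],None,fx=6,fy=6,interpolation=cv2.INTER_CUBIC))
print(o['eef_pos'],o['eef_rot'],o['force'])
E
```

```text
[ 0.57872872 -0.27037418  0.23820023] [3.14103673e+00 2.99199873e-04 1.44576904e+00] [ 0.01369072 -0.08041602 -0.47626461]
```

View pics/w5.png

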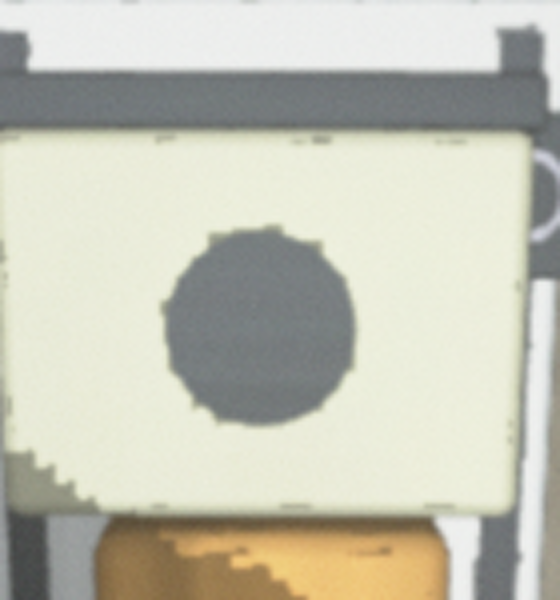

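View pics/s5.png

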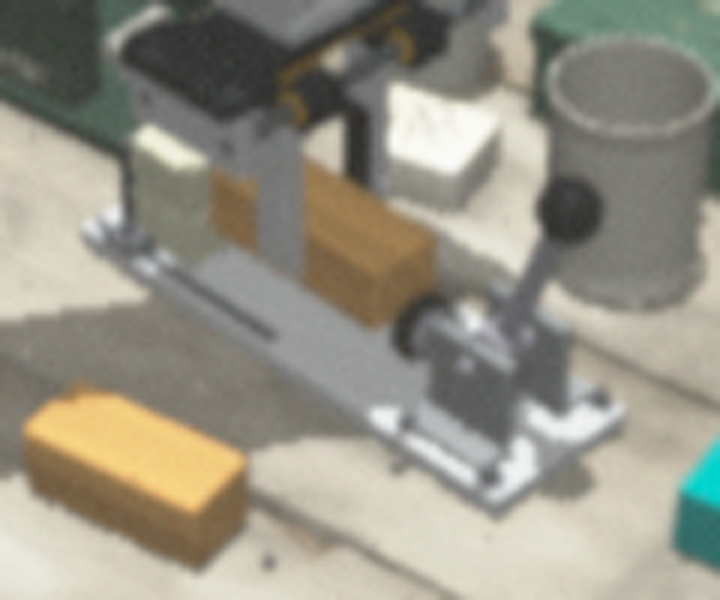

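```bash
sed -e 's/w4.pkl/w5.pkl/' m4.py | sed '/^print/d' > m5.py; cat >> m5.py <<'E'
print('mould front',T([[10,516],[513,516]],.067),'back',T([[0,132],[530,132]],.067))
print('slot inner edges',T([[47,540],[477,540]],.012),'outer',T([[10,540],[518,540]],.012))
print('block top front',T([[95,545],[448,545]],zb+.036))
E
python3 m5.py
```

```text
mould front [[ 54.3 -28.2]
 [ 54.2  26.3]] back [[ 93.5 -27.1]
 [ 93.4  26.3]]
slot inner edges [[ 40.4 -33.1]
 [ 40.2  30.8]] outer [[ 40.4 -38.6]
 [ 40.2  36.9]]
block top front [[ 51.  -19.1]
 [ 50.9  19.5]]
```

Centred to about 1 mm, with 3 mm to the mould. I'll correct -0.9 mm across and set it down.

Emit:
{"name": "jog_arm", "arguments": {
  "targets": [
    [1, 0, -0.8, 10, 0, 0, 0],
    [1, 0, -0.8, 15, 0, 0, 0],
    [1, 0, -0.8, 17, 0, 0, 0],
    [1, 0, -0.8, 17.5, 0, 0, 0],
    [1, 0, -0.8, 17.5, 0, 0, 0]
  ]
}}

```text
t: 7.98
eef_pos: [0.5778, -0.2701, 0.2203]
eef_rot: [3.141, 0.0, 1.446]
force: [0.0, 0.5, -1.0]
gripper_width: 0.0394
```

Emit:
{"name": "jog_arm", "arguments": {
  "targets": [
    [1, 0, 0, 0.8, 0, 0, 0],
    [1, 0, 0, 0.8, 0, 0, 0],
    [0.4, 0, 0, 0.8, 0, 0, 0],
    [0.4, 0, 0, 0.8, 0, 0, 0],
    [0.4, 0, 0, 0.8, 0, 0, 0]
  ]
}}

```text
t: 8.6
eef_pos: [0.5778, -0.27, 0.2193]
eef_rot: [-3.142, 0.0, 1.446]
force: [0.5, 0.1, 0.5]
gripper_width: 0.0564
```

Emit:
{"name": "jog_arm", "arguments": {
  "targets": [
    [0.3, 0, 0, -5, 0, 0, 0],
    [0.3, 0, 0, -40, 0, 0, 0],
    [0.3, 0, 0, -95, 0, 0, 0],
    [0.5, -20, 0, -130, 0, 0, 0],
    [0.5, -40, 0, -130, 0, 0, 0]
  ]
}}

```text
t: 9.22
eef_pos: [0.5732, -0.3106, 0.3526]
eef_rot: [3.137, 0.001, 1.447]
force: [-0.3, 0.2, -0.0]
gripper_width: 0.0495
```

```bash
python3 - <<'E'
from h import *
import pickle
o=manip.get_obs();im=manip.grab_frame('wrist'); cv2.imwrite('pics/w6.png',im[:,:,::-1]);pickle.dump(o,open('w6.pkl','wb'))
im=manip.grab_frame('scene'); cv2.imwrite('pics/s6.png',cv2.resize(im[190:290,240:360,::-1],None,fx=6,fy=6,interpolation=cv2.INTER_CUBIC))
print(o['eef_pos'],o['eef_rot'],o['force'])
E
```

```text
[ 0.573233   -0.31060698  0.35259645] [3.13689956e+00 7.51124025e-04 1.44658963e+00] [-0.2965762   0.17256552 -0.01813086]
```

View pics/w6.png

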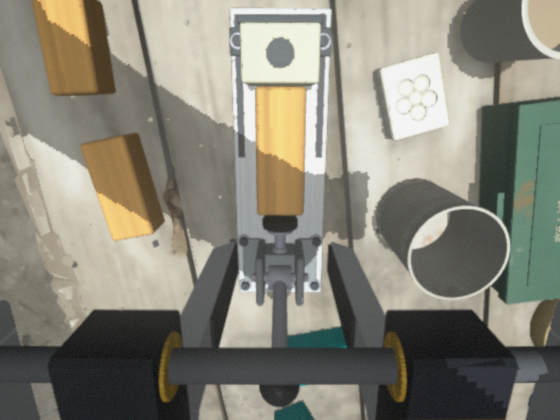

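View pics/s6.png

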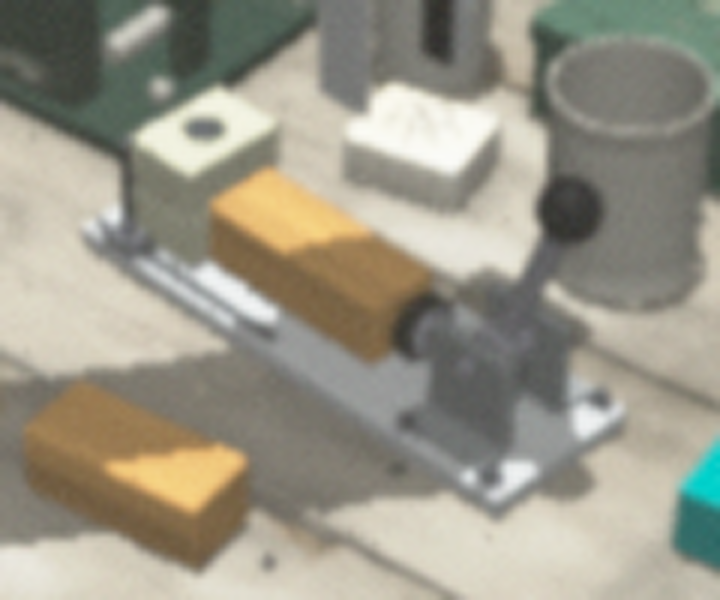

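The block lies flat and straight on the bed's middle: block at columns 257–305 centred at 281, bed centre at 281. It sits between the pad (280,222) and the mould face (280,85). Next I'll shut the gripper and go over and behind the knob.

```bash
python3 - <<'E'
from h import *
t=np.array([.5703,-.3295]);e=np.array([.1247,.9922])
B=t-e*.130
plan([(*(t+e*.01),.40,1.446),(*B,.40,1.446),(*B,.314,1.446)]); print(t-e*.0826)
o=manip.get_obs();C=cam('wrist',__import__('pickle').load(open('w6.pkl','rb')))
print('knob from w6',p2w(C,[[279,386]],.139))
E
```

```text
[ -7.8   0.7 -50.3] [ 0.   0.  -0.1]
[-147.8    1.   -50.1] [ 0.   0.  -0.1]
[-147.8    1.    35.9] [ 0.   0.  -0.1]
[ 0.55999978 -0.41145572]
knob from w6 [[ 0.55899312 -0.41281082  0.139     ]]
```

Emit:
{"name": "jog_arm", "arguments": {
  "targets": [
    [1, 0, 0.5, -45, 0, 0, 0],
    [1, -45, 0.5, -55, 0, 0, 0],
    [1, -100, 0.5, -55, 0, 0, 0],
    [1, -145, 0.5, -55, 0, 0, 0],
    [1, -148, 0.5, -55, 0, 0, 0]
  ]
}}

```text
t: 9.95
eef_pos: [0.5531, -0.4595, 0.4028]
eef_rot: [-3.139, 0.001, 1.442]
force: [-0.3, 0.2, -0.4]
gripper_width: 0.0015
```

Emit:
{"name": "jog_arm", "arguments": {
  "targets": [
    [1, 0, 0, 40, 0, 0, 0],
    [1, 0, 0, 80, 0, 0, 0],
    [1, 0, 0, 90, 0, 0, 0],
    [1, 0, 0, 90, 0, 0, 0]
  ]
}}

```text
t: 10.45
eef_pos: [0.5552, -0.4561, 0.3143]
eef_rot: [-3.141, -0.0, 1.447]
force: [0.5, -0.8, 0.3]
gripper_width: 0.0002
```

```bash
python3 - <<'E'
from h import *
t=np.array([.5703,-.3295]);e=np.array([.1247,.9922])
o=manip.get_obs();print(o['eef_pos'],(o['eef_pos'][:2]-t)@e,o['gripper_width'])
im=manip.grab_frame('wrist'); cv2.imwrite('pics/w7.png',im[:,:,::-1])
im=manip.grab_frame('scene'); cv2.imwrite('pics/s7.png',cv2.resize(im[170:290,240:400,::-1],None,fx=5,fy=5,interpolation=cv2.INTER_CUBIC))
plan([(*(t-e*.08),.314,1.446),(*(t-e*.0145),.314,1.446)])
E
```

```text
[ 0.55520958 -0.4560981   0.31426465] -0.12749241307388184 0.00024545157078943285
[48.1 -0.9  1.8] [0.1 0.  0. ]
[113.6  -0.9   1.7] [0.1 0.  0. ]
```

View pics/w7.png

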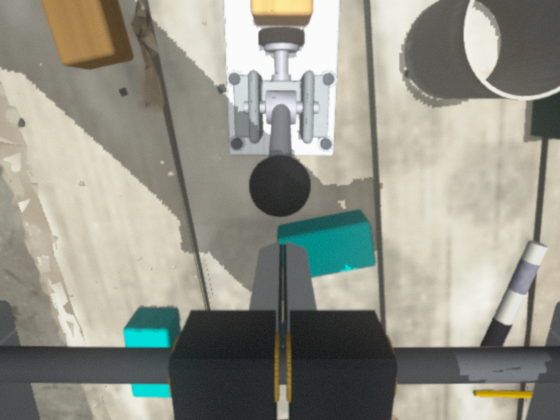

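View pics/s7.png

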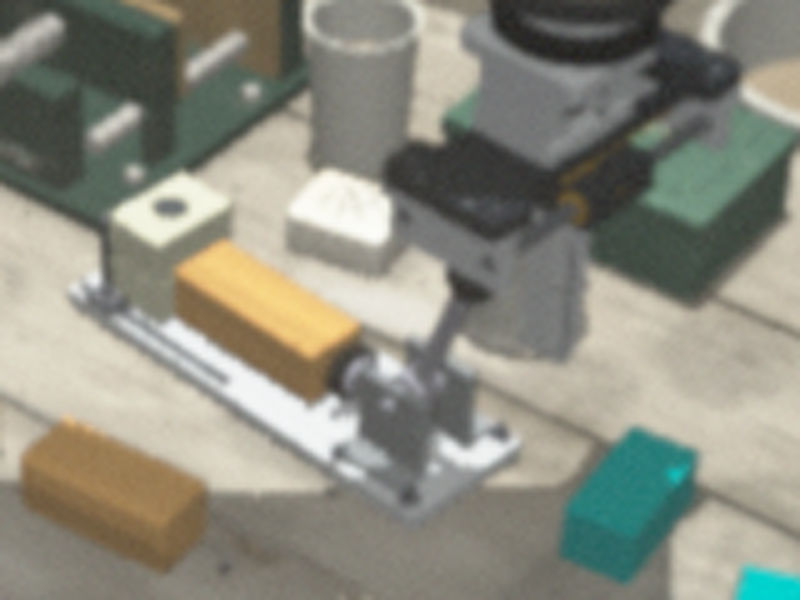

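The shut fingers stand squarely behind the knob (280,185), on its line. Pushing towards the mould.

Emit:
{"name": "jog_arm", "arguments": {
  "targets": [
    [1, 15, -1, 0, 0, 0, 0],
    [1, 30, -1, 0, 0, 0, 0],
    [1, 45, -1, 0, 0, 0, 0],
    [1, 60, -1, 0, 0, 0, 0],
    [1, 70, -1, 0, 0, 0, 0]
  ]
}}

```text
t: 11.18
eef_pos: [0.5628, -0.3865, 0.3158]
eef_rot: [3.139, 0.002, 1.446]
force: [-1.1, -7.6, 5.4]
gripper_width: -0.0
```

Emit:
{"name": "jog_arm", "arguments": {
  "targets": [
    [1, 12, 0, 0, 0, 0, 0],
    [1, 24, 0, 0, 0, 0, 0],
    [1, 34, 0, 0, 0, 0, 0],
    [1, 38, 0, 0, 0, 0, 0]
  ]
}}

```text
t: 11.68
eef_pos: [0.5671, -0.3494, 0.3153]
eef_rot: [3.14, 0.003, 1.446]
force: [-1.6, -11.9, -1.8]
gripper_width: 0.0008
```

Emit:
{"name": "jog_arm", "arguments": {
  "targets": [
    [1, 2, 0, 0, 0, 0, 0],
    [1, 4, 0, 0, 0, 0, 0],
    [1, 5, 0, 0, 0, 0, 0]
  ]
}}

```text
t: 12.05
eef_pos: [0.5675, -0.345, 0.3152]
eef_rot: [3.14, 0.003, 1.445]
force: [0.1, -13.0, -4.9]
gripper_width: 0.0006
```

Emit:
{"name": "jog_arm", "arguments": {
  "targets": [
    [1, 1.5, 0, 0, 0, 0, 0],
    [1, 2, 0, 0, 0, 0, 0]
  ]
}}

```text
t: 12.3
eef_pos: [0.5677, -0.3432, 0.315]
eef_rot: [3.14, 0.003, 1.445]
force: [-0.0, -13.4, -6.3]
gripper_width: 0.0003
```

Now at frame y ≈ -14, with the force still rising gently. I'll continue in small steps until the stop is felt.

Emit:
{"name": "jog_arm", "arguments": {
  "targets": [
    [1, 1.5, 0, 0, 0, 0, 0],
    [1, 2, 0, 0, 0, 0, 0]
  ]
}}

```text
t: 12.55
eef_pos: [0.5677, -0.3417, 0.315]
eef_rot: [3.14, 0.004, 1.445]
force: [-0.6, -17.6, -8.3]
gripper_width: 0.0004
```

Emit:
{"name": "jog_arm", "arguments": {
  "targets": [
    [1, 1.5, 0, 0, 0, 0, 0],
    [1, 2, 0, 0, 0, 0, 0]
  ]
}}

```text
t: 12.8
eef_pos: [0.5676, -0.341, 0.3151]
eef_rot: [3.14, 0.007, 1.444]
force: [0.5, -26.8, -12.9]
gripper_width: 0.0004
```

```bash
python3 - <<'E'
from h import *
t=np.array([.5703,-.3295]);e=np.array([.1247,.9922])
o=manip.get_obs();print(o['eef_pos'],(o['eef_pos'][:2]-t)@e,o['force'])
im=manip.grab_frame('wrist'); cv2.imwrite('pics/w8.png',im[:,:,::-1])
im=manip.grab_frame('scene'); cv2.imwrite('pics/s8.png',cv2.resize(im[170:290,240:400,::-1],None,fx=5,fy=5,interpolation=cv2.INTER_CUBIC))
E
```

```text
[ 0.56762616 -0.34095302  0.31514082] -0.011697117610926764 [  0.5217464  -26.75917661 -12.9493765 ]
```

View pics/w8.png

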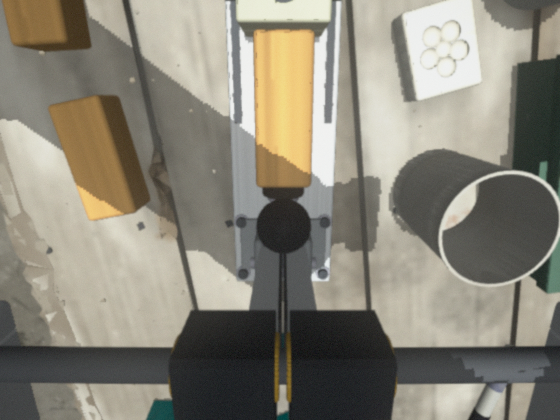

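View pics/s8.png

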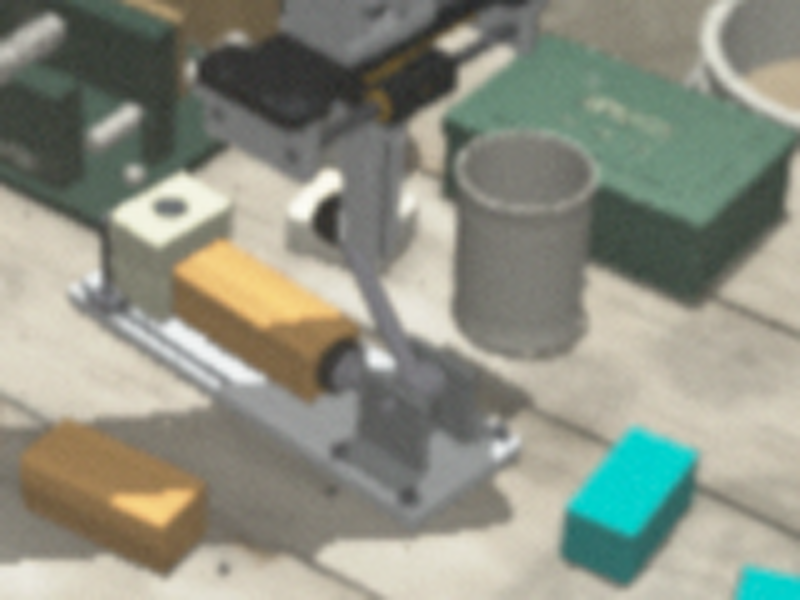

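The force climbed steeply (9 N over 0.7 mm) at the expected place, so this is the stop. Backing off and lifting clear.

Emit:
{"name": "jog_arm", "arguments": {
  "targets": [
    [1, -8, 0, 0, 0, 0, 0],
    [1, -40, 0, 0, 0, 0, 0],
    [1, -80, 0, -20, 0, 0, 0],
    [1, -120, 0, -70, 0, 0, 0],
    [1, -140, 0, -110, 0, 0, 0]
  ]
}}

```text
t: 13.52
eef_pos: [0.5507, -0.4783, 0.4265]
eef_rot: [3.141, 0.0, 1.445]
force: [-0.4, -0.3, -0.2]
gripper_width: 0.0006
```

Emit:
{"name": "jog_arm", "arguments": {
  "targets": [
    [1, 0, 0, 0, 0, 0, 0],
    [1, 0, 0, 0, 0, 0, 0]
  ]
}}

```text
t: 13.78
eef_pos: [0.5517, -0.4761, 0.424]
eef_rot: [3.142, -0.001, 1.447]
force: [0.0, 0.2, -0.3]
gripper_width: 0.0005
```

```bash
python3 - <<'E'
from h import *
import pickle
o=manip.get_obs();pickle.dump(o,open('w9.pkl','wb'));print(o['eef_pos'],o['force'])
im=manip.grab_frame('wrist'); cv2.imwrite('pics/w9.png',im[:,:,::-1])
im=manip.grab_frame('scene'); cv2.imwrite('pics/s9.png',cv2.resize(im[170:290,240:400,::-1],None,fx=5,fy=5,interpolation=cv2.INTER_CUBIC))
im=manip.grab_frame('top'); cv2.imwrite('pics/t9.png',im[:,:,::-1])
E
```

```text
[ 0.55167874 -0.47612877  0.42396478] [ 0.03764612  0.20438734 -0.31972172]
```

View pics/w9.png

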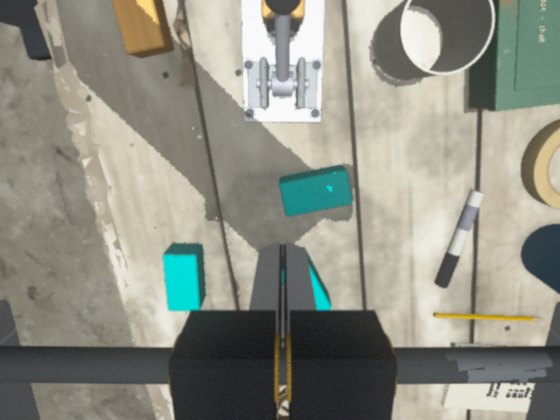

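View pics/s9.png

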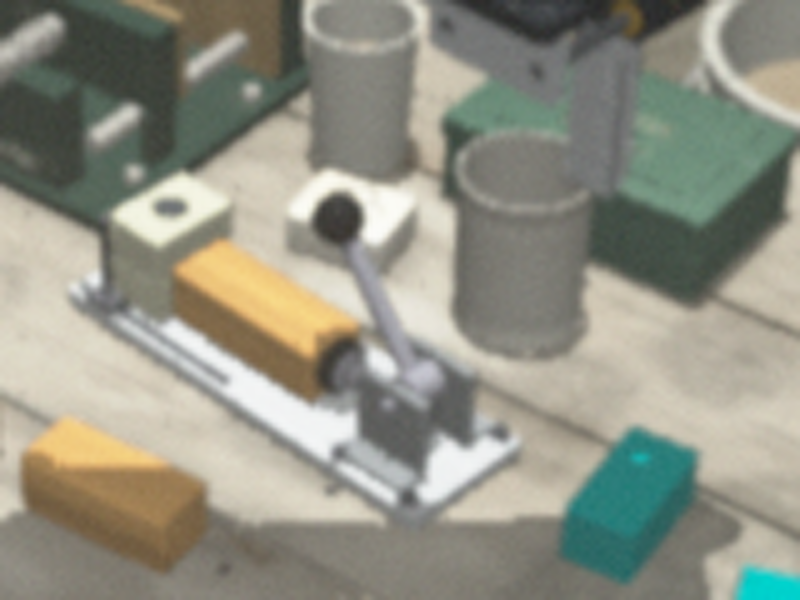

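View pics/t9.png

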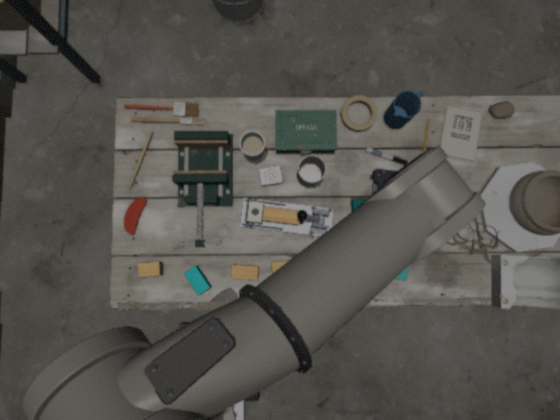

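The lever leans over to the mould side with the knob at scene (308,213), and the pad is pressed to the block. I'll check the knob position against the lever geometry.

```bash
python3 - <<'E'
from h import *
t=np.array([.5703,-.3295]);e=np.array([.1247,.9922]);C=cam('scene');Ct=cam('top')
for q in (0,.8,.9,.95,1.0):
    a=q-.35; y=-.05+.095*np.sin(a);z=.05+.095*np.cos(a);P=[*(t+e*y),z]
    print(q,w2p(C,P),w2p(Ct,P))
s0=cv2.imread('pics/scene0.png');s9=manip.grab_frame('scene')[:,:,::-1]
for n,im,(u,v) in (('0',s0,(335,225)),('9',s9,(308,213))):
    sub=cv2.cvtColor(im,cv2.COLOR_BGR2GRAY)[v-12:v+13,u-12:u+13]; yy,xx=np.where(sub<45); print(n,xx.mean()+u-12,yy.mean()+v-12,len(xx))
tt=cv2.imread('pics/t9.png');cv2.imwrite('pics/c9.png',cv2.resize(tt[185:245,230:345],None,fx=6,fy=6,interpolation=cv2.INTER_CUBIC))
E
```

```text
0 [[335.50672307 224.75329905]] [[337.79920711 217.27136209]]
0.8 [[313.04092638 213.05577108]] [[309.06469719 214.04515564]]
0.9 [[310.56686916 213.11608964]] [[305.70952089 213.83850646]]
0.95 [[309.39029779 213.27457612]] [[304.10292921 213.75549529]]
1.0 [[308.2576841  213.51716883]] [[302.54978659 213.68625035]]
0 nan nan 0
9 nan nan 0<stdin>:8: RuntimeWarning: Mean of empty slice.
  ret = ret.dtype.type(ret / rcount)
```

View pics/c9.png

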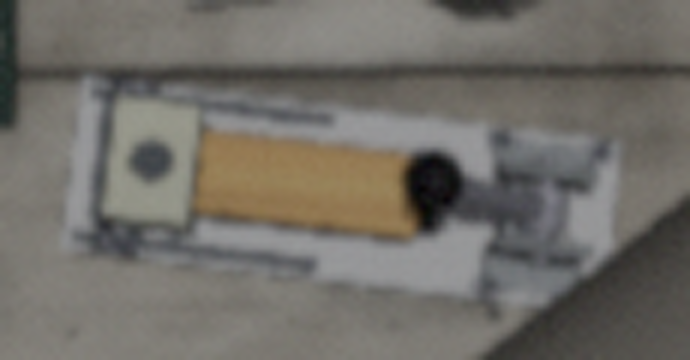

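The knob is at (307.8, 213.4) in the scene view; the geometry predicts (308.3, 213.5) at the stop. The block is tight against the mould, straight and central, with the bystanders unmoved. Handing in.

```bash
python3 -c "
from rig import manip
print(manip.close_job())"
```

```text
the job is handed in; nothing more can be done
None
```

The job is handed in: the 105 mm block is clamped flat and straight along the middle of the bed, and the lever is over at its stop. It took about 14 s of the 64 s.

- **Gap and block choice:** Two cameras put the gap at about 112 mm. A third view, measured from the bed's far end, gave nearer 114.6 mm. Either way the 105 mm block is the longest that fits. The bed itself measured about 2% short in the pictures.
- **Lever:** I pushed the knob until the force rose steeply to about 27 N horizontally (30 N in all), 3 mm past where I had calculated the stop. The knob then matched the geometry for full throw to within 0.5 px in the scene camera and 1.7 px in the top camera.
- **Last checks:** The pictures show the block against the mould, with the pad pressing on its other end. The beaker, can, sprig mould and the turquoise look-alikes in view had not moved, and the robot is touching nothing. In the last top view the arm hid the 90 mm block's right end and some turquoise pieces; that block showed in place in the last scene view. An automatic check of the knob's pixels found nothing because its threshold was too strict, so I read the knob's position by eye from the enlarged picture.

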